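Recharge the power hammer's lubricator pot

TASK

The power hammer's lubricator needs a new charge. On the key box press the red key, then the yellow, then the blue, one at a time and each right down, to stop the hammer and vent the pot; only then unscrew the pot's red cap by its brass hexagon (anticlockwise seen from above, about two full turns), keep it in the grip as it comes free and lay it in the aluminium tray. Put every orange lubricant tablet lying on the bench into the open pot, leave the cap off in the tray, and do not disturb the hammer, the oil can or the brush.

Things in the scene. Friction and masses are not known exactly. Their poses are not given: they have to be found in the camera images.
- pot: lubricator pot, green, bolted to the bench; its position and yaw vary. Round foot flange 124 mm across and 5 mm thick, round body 110 mm across with a flat shoulder at 63 mm, then a brass threaded neck (about 57 mm across the thread) up to 95.5 mm. Origin: centre of its underside; z up.
- pot_mouth (a point): centre of the neck's mouth, 95.5 mm above the bench. Round bore 38 mm across; inside, the cavity is 100 mm across, floor at 6 mm. The rim is 3.5 mm thick. The tablets fit through in any attitude and may be let fall in; four of them stacked reach 66 mm.
- cap: red knurled screw cap, 0.25 kg, 69 mm across, a brass hexagon on top to grip. Origin: centre of its skirt's open underside; z up through the hexagon. Skirt and top plate 0 to 35 mm; hexagon 36 mm across flats (42 corners) from 35 to 61 mm, flats facing the cap's own +x, -x and every 60 degrees. Screwed on, the origin is 65 to 66 mm above the pot's.
- cap_mid (a point): point on the cap's axis 30 mm above its origin. Right-hand thread: anticlockwise seen from above the cap rises 7 mm a turn and is free to lift straight up after about 2 turns, when it has risen 14 mm (origin 79.5 mm above the pot's). Let go, it stays where it is.
- cap_grip (a point): centre of the hexagon, 48 mm above the cap's origin. Turning takes little torque. The cap has about 1 mm of play sideways and 2 mm up and down on the thread; once free it must rise 20 mm more for the skirt to clear the neck.
- tray: shallow square aluminium tray fixed to the bench, 150 x 150 x 22 mm, walls and floor 3 mm; position and yaw vary. Origin: centre of its underside, z up. The cap may rest in it either way up.
- keybox: grey key box fixed to the bench, 100 x 190 mm, 45 mm high, long side along its own y; origin: centre of its underside. It carries the three keys in a row, 55 mm apart, in varying order.
- red_top (a point): centre of the top face of the red key, a round push button 30 mm across in a black collar 46 mm across; 67 mm above the bench when up, pressed straight down
- red (a joint): travel of the red key in m: 0 up, 0.006 fully down; a spring of about 1.5 N at the top and 5 N at the bottom returns it
- yellow_top (a point): centre of the top face of the yellow key, a round push button 30 mm across in a black collar 46 mm across; 67 mm above the bench when up, pressed straight down
- yellow (a joint): travel of the yellow key in m: 0 up, 0.006 fully down; a spring of about 1.5 N at the top and 5 N at the bottom returns it
- blue_top (a point): centre of the top face of the blue key, a round push button 30 mm across in a black collar 46 mm across; 67 mm above the bench when up, pressed straight down
- blue (a joint): travel of the blue key in m: 0 up, 0.006 fully down; a spring of about 1.5 N at the top and 5 N at the bottom returns it
- tablet1: orange solid-lubricant tablet, hexagonal, 24 mm across flats (28 mm across corners) and 15 mm thick, 15 g, lying flat on the bench at the start (absent in some starts). Origin: its very centre; z through its thickness, up or down when it lies flat; flats face its own +x, -x and every 60 degrees
- tablet2: orange solid-lubricant tablet, hexagonal, 24 mm across flats (28 mm across corners) and 15 mm thick, 15 g, lying flat on the bench at the start (absent in some starts). Origin: its very centre; z through its thickness, up or down when it lies flat; flats face its own +x, -x and every 60 degrees
- tablet3: orange solid-lubricant tablet, hexagonal, 24 mm across flats (28 mm across corners) and 15 mm thick, 15 g, lying flat on the bench at the start (absent in some starts). Origin: its very centre; z through its thickness, up or down when it lies flat; flats face its own +x, -x and every 60 degrees
- tablet4: orange solid-lubricant tablet, hexagonal, 24 mm across flats (28 mm across corners) and 15 mm thick, 15 g, lying flat on the bench at the start (absent in some starts). Origin: its very centre; z through its thickness, up or down when it lies flat; flats face its own +x, -x and every 60 degrees
- hammer: hand hammer lying on the bench; leave alone (origin: on its underside, at mid length)
- oilcan: blue oil can, 64 mm across, 110 mm high, standing; leave alone (origin: centre of its underside)
- brush: hand brush lying on the bench; leave alone (origin: on its underside)
Things that resemble listed ones, but are neither listed nor needed, are in the scene too. Of the things shaped like the cap, the red one is meant.

How it is judged:
By the outcome, as a careful person would: the job done as asked, in the order asked, and still so for the second after the job is handed in, with the robot touching nothing.
Of tablet1, tablet2, tablet3, tablet4 only 2 to 4 are there at a start; the rules pass over those that are not, and their reading is None.
At some moment in a run one of tablet1, tablet2, tablet3, tablet4 may be knocked a few centimetres aside while the robot is not near it.
Once in a run the grip may slacken for a moment while it holds something.
It also fails if it takes over 210 s, if anything falls off the work surface, if the arm or the gripper's body presses on something with over 40 N, if the wrist force passes 120 N, or if a joint passes its speed limit or range.

ROBOT

A 6-joint arm with a two-finger parallel gripper is mounted at the origin on the work surface. World frame = base frame: x ahead of the robot, y to its left, z up, the work surface at z = 0. Lengths are in m, angles in rad, forces in N, time in s.
With the tool pointing down it reaches from about 0.375 to 0.9 m from the base axis. Payload 3.1 kg.
Tool frame: the origin (TCP) lies midway between the tips of the shut fingers; the grasp point (between the pads) lies 19 mm behind it; x points along the fingers, z is the direction in which the jaws open and shut, and the axes are right-handed (so a half turn about x gives the same grasp; the last joint's range is limited). The gripper opens to 85 mm and grips with 20 to 120 N. Pads are 22 mm wide; open, the fingers measure 114 mm over their backs; the gripper's body (76 mm by 85 mm) begins 54 mm behind the grasp point. The pads swing forward as they close: fully open they stand 13 mm farther back than shut.
Start: joints at [0.981, 0.527, 1.433, -0, 1.181, -0.178], TCP at [0.25, 0.573, 0.231] pointing down, gripper open.
Joint ranges: [-3.08, 3.08], [-0.75, 2.2], [0.22, 2.44], [-1.43, 4.57], [0, 2.65], [-2.85, 2.85]. Speed limits (rad/s): [2.79, 2.79, 3.14, 3.14, 3.14, 3.14].

INTERFACE

Orientations are given as a unit quaternion [x, y, z, w].
In Python, from station import status, snapshot, camera_params, ticket gives the robot as it stands.
- The arm moves only by the tool arm_command, never from a script. Its argument "series" is a list that holds one entry, the list of rows, each a list of 4 numbers: the shift along the tool's x, y, z in mm, then the turn about the tool's x in rad. A call has 1 to 10 rows; each row shifts and turns the commanded pose from where the row before left it, along the tool's axes as they then stand; what a row does not reach is not made up. A row lasts 1/10 s, in which the tool goes at most 50 mm and 8.59 degrees, less where a joint would pass 70% of its speed; a pose out of reach is approached as far as the arm can. A call is refused whole if a number of a shift passes 50 or a number of a turn 0.15, either way. A call with a gripper value outside its range is refused whole. "jaw" is the opening in per cent of the stroke, from 0 (shut) to 100 (fully open), set as the call begins (left out, the last holds). The fingers move at their own pace and stop on an object; "force" is the grip in N (left out, the last holds). Time passes only in rows, so rows that do not move let the fingers close. It gives the time, the measured TCP pose, the force and the opening at its end, in the units of the state.
- status.sense(): the state, without advancing time (a new reading comes with each control period).
- snapshot(name): name is "side" or "top" or "wrist"; returns the picture (384x512x3 uint8, red, green, blue); there is no depth.
- camera_params(name): a dict with "fovy" (degrees; the focal length in pixels is half the picture's height over the tangent of half this angle, whatever the lens; pixels are square), "cx", "cy" (the principal point, pixels), "extrinsics" (4x4, takes a point from camera to world coordinates); the wrist camera has in their place "mount" (4x4, takes a point from camera to tool coordinates, whose origin is the TCP and whose axes are the tool frame's). Camera axes: x right, y down, z forward; pixel columns grow to the right and rows downward; lengths in m; the calibration is good to about 2 mm. A picture is of the moment at which its call begins: read the wrist's pose just before it. camera_params takes no time and is no camera call.
- ticket.sign_off(): hands the job in, once; it reports no verdict.
The state is a dict: "t": time; "q": joint angles; "qd": joint speeds; "tau": joint torques, N m; "tcp_pos": TCP position; "tool_rot": TCP orientation; "force": force on the tool from outside, world axes, zero at the start; "ft_torque": the same for the moment, N m; "finger_gap": opening from 0.0 (shut) to 1.0 (fully open).
Only numpy, scipy, OpenCV 4.12 (cv2) and the standard library are available. Lean on these libraries where they do the work, as an engineer would, in place of code of your own. Each camera call takes 0.05 s, during which the arm holds its last target. There are 200 camera calls.

## Working session

There is one attempt and no reset: what is moved stays moved. The work goes in short steps, Python scripts to look and compute and a tool call to move; the robot and the scene stay as the last step left them, time stands still between calls to the robot, and variables do not carry over. Pictures are saved under pics/ and viewed, about 12 in all and at most 16, crops included, and the job is handed in when it is done.

Besides the shell and the picture viewer there is one more tool, called after ">>>" as name([rows], argument=value, ...), one row to a line, values as JSON. arm_command: Moves the arm, as the interface text tells. Its arguments: {"type":"object","properties":{"series":{"type":"array"},"jaw":{"type":"number"},"force":{"type":"number"}},"required":["series"]}

```bash
ls; mkdir -p pics; python3 - <<'E'
from station import status,snapshot,camera_params
import cv2,numpy as np
np.set_printoptions(precision=4,suppress=True)
print(status.sense())
for n in ['side','top','wrist']:
    im=snapshot(n); cv2.imwrite(f'pics/{n}0.png',im[...,::-1]); print(n,camera_params(n))
a=[cv2.imread(f'pics/{n}0.png') for n in ['side','top']]
cv2.imwrite('pics/top0b.png',cv2.resize(a[1],(800,600)))
E
```

```text
pics
{'t': 0.0, 'q': array([ 0.9805,  0.5285,  1.4339, -0.    ,  1.1814, -0.1785]), 'qd': array([ 0.0006, -0.002 ,  0.0016,  0.    ,  0.    , -0.0007]), 'tau': array([ -0.0008, -44.2345, -17.8028,  -0.0001,   0.0085,   0.    ]), 'tcp_pos': array([0.2498, 0.5721, 0.2303]), 'tool_rot': array([-0.3875,  0.5924,  0.3869,  0.5909]), 'force': array([ 0.3558,  0.821 , -0.0217]), 'ft_torque': array([ 0.023 , -0.0031, -0.0228]), 'finger_gap': 1.0024614308288458}
side {'fovy': 53.07589595106148, 'cx': 260.35204581851207, 'cy': 191.5597619398602, 'extrinsics': array([[ 0.69  , -0.4916,  0.5312, -0.0939],
       [-0.7238, -0.4722,  0.5032, -0.6516],
       [ 0.0035, -0.7317, -0.6816,  0.9212],
       [ 0.    ,  0.    ,  0.    ,  1.    ]])}
top {'fovy': 45.10308518729986, 'cx': 250.73573086716974, 'cy': 184.11487050914937, 'extrinsics': array([[ 0.0099, -0.9941,  0.1081,  0.3772],
       [-1.    , -0.0098,  0.0009, -0.0322],
       [ 0.0002, -0.1081, -0.9941,  1.851 ],
       [ 0.    ,  0.    ,  0.    ,  1.    ]])}
wrist {'fovy': 64.02642343711359, 'cx': 248.52247579976492, 'cy': 192.68849836919694, 'mount': array([[-0.0003, -0.2757,  0.9612, -0.1425],
       [ 0.    , -0.9612, -0.2757,  0.069 ],
       [ 1.    , -0.0001,  0.0003, -0.0001],
       [ 0.    ,  0.    ,  0.    ,  1.    ]])}
```

View pics/top0b.png

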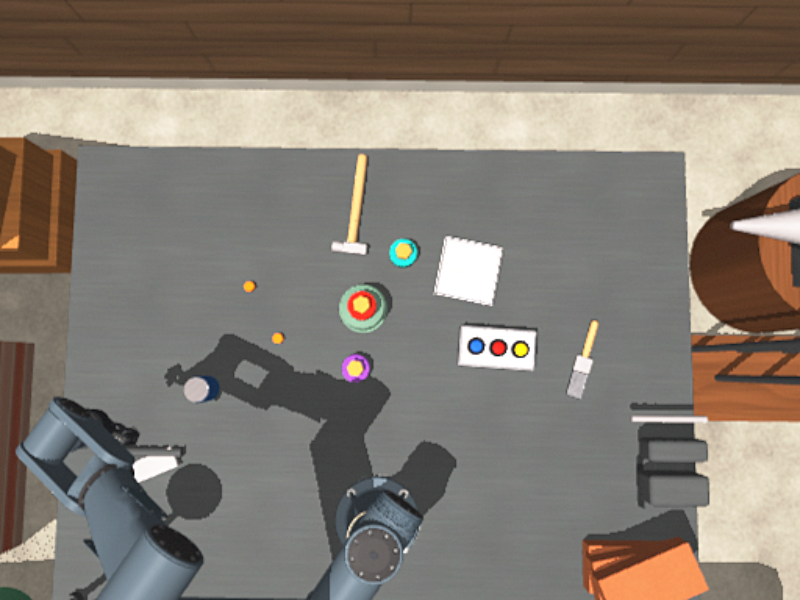

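View pics/side0.png

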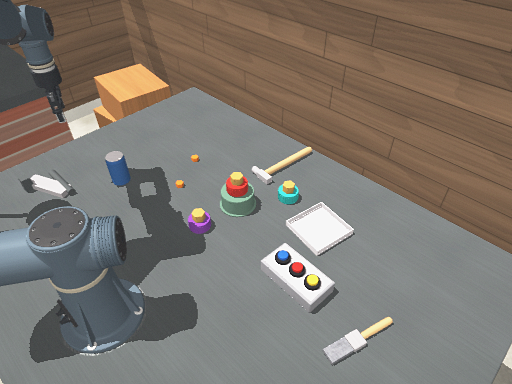

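```bash
cat > h.py <<'E'
from station import status,snapshot,camera_params
import cv2,numpy as np
from scipy.spatial.transform import Rotation as R
np.set_printoptions(precision=4,suppress=True)
def shot(n,f=None):
    s=status.sense(); im=snapshot(n)
    if f: cv2.imwrite(f'pics/{f}.png',im[...,::-1])
    return im,cam(n,s)
def cam(n,s=None):
    p=camera_params(n)
    if n=='wrist':
        T=np.eye(4);T[:3,:3]=R.from_quat(s['tool_rot']).as_matrix();T[:3,3]=s['tcp_pos'];T=T@p['mount']
    else: T=p['extrinsics']
    return dict(T=T,f=192/np.tan(np.radians(p['fovy']/2)),cx=p['cx'],cy=p['cy'])
def ray(c,uv,z):
    uv=np.atleast_2d(uv).astype(float)
    d=np.c_[(uv[:,0]-c['cx'])/c['f'],(uv[:,1]-c['cy'])/c['f'],np.ones(len(uv))]@c['T'][:3,:3].T
    o=c['T'][:3,3]; return o+d*((z-o[2])/d[:,2])[:,None]
def proj(c,P):
    q=(np.atleast_2d(P)-c['T'][:3,3])@c['T'][:3,:3]
    return q[:,:2]/q[:,2:]*c['f']+[c['cx'],c['cy']]
HSV=dict(red=[(0,150,90),(6,255,255)],orange=[(9,170,120),(19,255,255)],yellow=[(20,150,110),(33,255,255)],blue=[(100,150,60),(125,255,255)],
 cyan=[(85,120,80),(97,255,255)],purple=[(130,100,60),(160,255,255)],green=[(60,40,50),(84,200,220)],white=[(0,0,190),(179,30,255)])
def blobs(im,col,amin=10):
    h=cv2.cvtColor(im,cv2.COLOR_RGB2HSV);lo,hi=HSV[col];m=cv2.inRange(h,lo,hi)
    if col=='red': m|=cv2.inRange(h,(174,150,90),(179,255,255))
    cs,_=cv2.findContours(m,cv2.RETR_EXTERNAL,cv2.CHAIN_APPROX_NONE)
    out=[]
    for k in cs:
        M=cv2.moments(k)
        if M['m00']>=amin: out.append((M['m00'],M['m10']/M['m00'],M['m01']/M['m00'],k))
    return sorted(out,key=lambda b:-b[0])
def go(p,yaw=None):
    """shift in tool axes (mm) and turn about tool x (rad) to reach TCP p with jaw direction at world yaw (mod pi)"""
    s=status.sense();Rm=R.from_quat(s['tool_rot']).as_matrix()
    d=Rm.T@(np.array(p)-s['tcp_pos'])*1e3; zy=np.arctan2(Rm[1,2],Rm[0,2])
    print('shift',d.round(1),'q6 %.3f jawyaw %.3f'%(s['q'][5],zy), '' if yaw is None else 'turn(tool x) %.3f'%(-((yaw-zy+np.pi/2)%np.pi-np.pi/2)))
E
python3 - <<'E'
from h import *
s=status.sense();print(R.from_quat(s['tool_rot']).as_matrix())
for n in ['top','side']:
    im=cv2.imread(f'pics/{n}0.png')[...,::-1].copy();c=cam(n)
    for col,z in dict(red=.067,orange=.015,yellow=.067,blue=.067,cyan=.035,purple=.035,green=.063,white=.02).items():
        for b in blobs(im,col,8)[:5]: print(n,col,b[0],np.round(b[1:3],1),ray(c,b[1:3],z)[0])
E
```

```text
[[-0.001  -0.9164  0.4003]
 [-0.0014  0.4003  0.9164]
 [-1.      0.0003 -0.0017]]
top red 242.0 [231.2 195.1] [0.5276 0.0446 0.067 ]
top red 45.5 [318.8 222.2] [ 0.4265 -0.2937  0.067 ]
top orange 38.0 [376.4 369.8] [-0.1333 -0.5185  0.015 ]
top orange 25.0 [383.2 378.6] [-0.1655 -0.5441  0.015 ]
top orange 21.0 [483.8 267.4] [ 0.2575 -0.9468  0.015 ]
top yellow 47.5 [257.9 160.1] [ 0.6659 -0.0575  0.067 ]
top yellow 47.0 [227.  235.3] [0.373  0.0584 0.067 ]
top yellow 46.0 [333.  223.3] [ 0.4228 -0.3483  0.067 ]
top yellow 36.0 [229.8 195. ] [0.5281 0.0502 0.067 ]
top yellow 15.0 [177.1 216. ] [0.4449 0.2518 0.067 ]
top blue 64.5 [135.5 247.7] [0.3222 0.4078 0.067 ]
top blue 46.0 [304.5 221.2] [ 0.4299 -0.2389  0.067 ]
top cyan 232.5 [257.7 161.3] [ 0.666  -0.0574  0.035 ]
top purple 236.5 [227.3 235.3] [0.3729 0.0591 0.035 ]
top green 704.5 [232. 197.] [0.5206 0.0417 0.063 ]
top green 98.5 [  7.5 380. ] [-0.17    0.8665  0.063 ]
top white 1353.5 [299.2 172.9] [ 0.6234 -0.2238  0.02  ]
top white 1127.5 [317.6 222.6] [ 0.4261 -0.2962  0.02  ]
top white 431.5 [494.8 144.2] [ 0.7473 -1
[... 358 characters left out ...]
2.2 279.8] [ 0.4207 -0.3527  0.067 ]
side yellow 10.0 [179.1 182.1] [0.4171 0.2067 0.067 ]
side yellow 8.5 [194.4 156. ] [0.5429 0.281  0.067 ]
side blue 317.0 [117.3 171.6] [0.3034 0.4039 0.067 ]
side blue 69.0 [282.6 255. ] [ 0.4279 -0.2434  0.067 ]
side cyan 211.0 [287.6 196. ] [ 0.6441 -0.078   0.035 ]
side purple 246.5 [199.5 224.6] [0.3578 0.035  0.035 ]
side green 703.0 [237.4 203.1] [ 0.4859 -0.0026  0.063 ]
side white 1976.5 [297.6 272.7] [ 0.4391 -0.2922  0.02  ]
side white 1880.5 [318.4 227.4] [ 0.6153 -0.2307  0.02  ]
side white 615.0 [344.7 345.1] [ 0.3564 -0.5072  0.02  ]
side white 492.0 [ 81.9 124.1] [0.3888 0.8462 0.02  ]
side white 327.0 [ 48.2 183.8] [0.1222 0.5778 0.02  ]
```

>>> arm_command([
  [[-2,-23.5,-18.7,0],[-2,-23.5,-18.7,0],[-2,-23.5,-18.7,0],[-2,-23.5,-18.7,0],[-2,-23.5,-18.7,0],[-2,-23.5,-18.7,0],[-2,-23.5,-18.7,0],[-2,-23.5,-18.7,0],[-2,-23.5,-18.7,0],[-2,-23.5,-18.7,0]],
], jaw=0, force=40)

```text
t: 1.15
tcp_pos: [0.3909, 0.3061, 0.2512]
tool_rot: [-0.387, 0.592, 0.387, 0.592]
force: [0.6, 1.2, 0.8]
finger_gap: 0.002
```

>>> arm_command([
  [[-2,-23.5,-18.7,0.1],[-2,-23.5,-18.7,0],[-2,-23.5,-18.7,0],[-2,-23.5,-18.7,0],[-2,-23.5,-18.7,0],[-2,-23.5,-18.7,0],[-2,-23.5,-18.7,0],[-2,-23.5,-18.7,0],[0,0,0,0],[0,0,0,0]],
])

```text
t: 2.15
tcp_pos: [0.4838, 0.0857, 0.267]
tool_rot: [-0.356, 0.611, 0.357, 0.61]
force: [-0.4, 0.8, 0.5]
finger_gap: -0.002
```

```bash
python3 - <<'E'
from h import *
s=status.sense();print(s['t'],s['tcp_pos'],s['q'])
im,c=shot('wrist','w1'); 
for col,z in dict(red=.1,orange=.015,yellow=.126,blue=.067,cyan=.035,purple=.035,green=.063).items():
    for b in blobs(im,col,80)[:5]: print('w',col,b[0],np.round(b[1:3],1),ray(c,b[1:3],z)[0])
im,c=shot('top','t1')
for b in blobs(im,'yellow',8)+blobs(im,'orange',8): print('top',b[0],np.round(b[1:3],1),ray(c,b[1:3],.015)[0])
cv2.imwrite('pics/t1b.png',im[120:384,0:420,::-1])
E
```

```text
2.15 [0.4838 0.0857 0.267 ] [-0.0528  0.3017  1.7151  0.0005  1.1258 -1.1102]
w red 1630.0 [231.3 211.5] [0.5101 0.05   0.1   ]
w orange 241.5 [222.9 235.4] [0.5584 0.0029 0.015 ]
w orange 215.0 [236.5 218.4] [0.5459 0.0319 0.015 ]
w orange 118.0 [446.4 128.8] [0.5717 0.3229 0.015 ]
w yellow 943.0 [176.6  92.3] [0.3835 0.0699 0.126 ]
w yellow 341.5 [359.1  64. ] [0.441  0.2189 0.126 ]
w yellow 287.0 [457.4 129.8] [0.5359 0.2741 0.126 ]
w yellow 194.0 [231.9 225.4] [0.5157 0.0489 0.126 ]
w blue 276.0 [  6.3 257.4] [ 0.4346 -0.2296  0.067 ]
w purple 2953.5 [182.6  92.8] [0.3745 0.0597 0.035 ]
w green 574.0 [239.  172.1] [0.4832 0.0736 0.063 ]
top 46.0 [333.  223.3] [ 0.4241 -0.3575  0.015 ]
top 42.0 [257.9 159.7] [ 0.6758 -0.0583  0.015 ]
top 15.5 [228.4 234.8] [0.3746 0.0556 0.015 ]
top 15.5 [158.9 182.9] [0.5779 0.3364 0.015 ]
top 15.0 [177.1 216. ] [0.4468 0.2601 0.015 ]
top 48.0 [378.  373.4] [-0.1463 -0.5245  0.015 ]
top 27.5 [482.  267.5] [ 0.2573 -0.9398  0.015 ]
```

View pics/t1b.png

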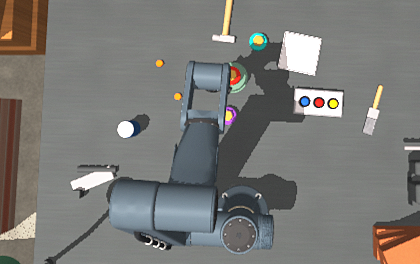

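View pics/w1.png

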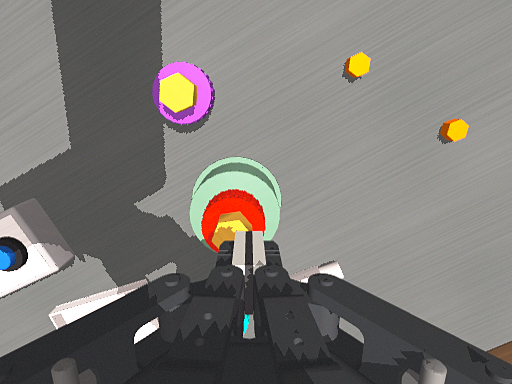

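```bash
python3 - <<'E'
from h import *
go([.4253,-.296,.25]); go([.4253,-.296,.085]); go([.484,.0857,.267],0)
s=status.sense();Rm=R.from_quat(s['tool_rot']).as_matrix();print(Rm)
# tool-frame deltas between keys
print(Rm.T@[.422-.4253,-.351+.296,0],Rm.T@[.4285-.422,-.241+.351,0])
E
```

```text
shift [  16.9 -136.8 -362.1] q6 -1.110 jawyaw 1.059 
shift [ 181.9 -137.  -362.1] q6 -1.110 jawyaw 1.059 
shift [ 0.  -1.2 -0.5] q6 -1.110 jawyaw 1.059 turn(tool x) 1.059
[[-0.0012 -0.8721  0.4893]
 [ 0.0005  0.4893  0.8721]
 [-1.      0.0013 -0.0002]]
[-0.     -0.024  -0.0496] [0.     0.0482 0.0991]
```

>>> arm_command([
  [[1.5,-11.4,-30.2,0],[1.5,-11.4,-30.2,0],[1.5,-11.4,-30.2,0],[1.5,-11.4,-30.2,0],[1.5,-11.4,-30.2,0],[1.5,-11.4,-30.2,0],[1.5,-11.4,-30.2,0],[1.5,-11.4,-30.2,0],[1.5,-11.4,-30.2,0],[1.5,-11.4,-30.2,0]],
])

```text
t: 3.25
tcp_pos: [0.4353, -0.2328, 0.2522]
tool_rot: [-0.358, 0.61, 0.358, 0.61]
force: [0.9, 0.2, 0.1]
finger_gap: 0.006
```

>>> arm_command([
  [[1.5,-11.4,-30.2,0],[1.5,-11.4,-30.2,0],[40,0,0,0],[40,0,0,0],[40,0,0,0],[0,0,0,0],[0,0,0,0],[0,0,0,0]],
])

```text
t: 4.05
tcp_pos: [0.4272, -0.2974, 0.1312]
tool_rot: [-0.359, 0.61, 0.356, 0.61]
force: [-0.2, -0.2, 0.3]
finger_gap: 0.007
```

```bash
python3 - <<'E'
from h import *
s=status.sense();print(s['t'],s['tcp_pos'],s['force'],s['q'])
im,c=shot('wrist','w2')
for col in ['red','yellow','blue']:
    for b in blobs(im,col,60)[:3]: print('w',col,b[0],np.round(b[1:3],1),ray(c,b[1:3],.067)[0])
go([.4253,-.296,.07])
E
```

```text
4.05 [ 0.4272 -0.2974  0.1312] [-0.2187 -0.2368  0.3335] [-0.8231  0.5365  1.7899  0.0001  0.8113 -1.8833]
w red 1281.5 [250.7 203.1] [ 0.4264 -0.2952  0.067 ]
w yellow 1220.0 [184.2 232.8] [ 0.4226 -0.3485  0.067 ]
w blue 1397.0 [321.4 170.8] [ 0.4297 -0.2415  0.067 ]
shift [61.5  2.8  0.6] q6 -1.883 jawyaw 1.060
```

View pics/w2.png

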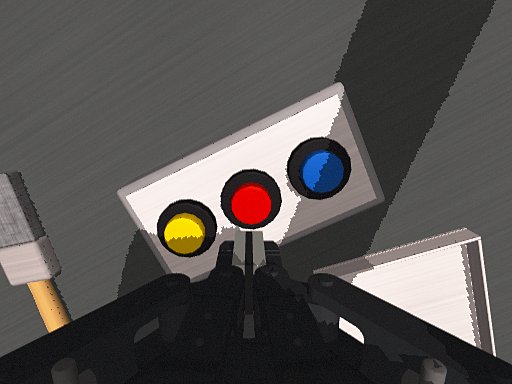

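>>> arm_command([
  [[30,0,0,0],[27,2,0,0],[2,0,0,0],[2,0,0,0],[2,0,0,0],[2,0,0,0],[2,0,0,0],[2,0,0,0],[1.5,0,0,0],[0,0,0,0]],
])

```text
t: 5.1
tcp_pos: [0.4251, -0.297, 0.0609]
tool_rot: [-0.359, 0.61, 0.356, 0.611]
force: [-0.7, 1.2, 15.9]
finger_gap: 0.001
```

```bash
python3 - <<'E'
from h import *
s=status.sense();print(s['t'],s['tcp_pos'],s['force'])
E
```

```text
5.1 [ 0.4251 -0.297   0.0609] [-0.71    1.2393 15.8917]
```

>>> arm_command([
  [[-10,0,0,0],[-20,0,0,0],[0,-11.8,-23.8,0],[0,-11.8,-23.8,0],[0,0,0,0],[15,0,0,0],[5,0,0,0],[2,0,0,0],[2,0,0,0],[2,0,0,0]],
])

```text
t: 6.1
tcp_pos: [0.4208, -0.3479, 0.0629]
tool_rot: [-0.357, 0.61, 0.358, 0.61]
force: [-1.4, 2.1, 4.1]
finger_gap: 0.002
```

>>> arm_command([
  [[2,0,0,0],[2,0,0,0],[0,0,0,0],[0,0,0,0]],
])

```text
t: 6.5
tcp_pos: [0.4209, -0.3479, 0.0609]
tool_rot: [-0.357, 0.61, 0.358, 0.61]
force: [-4.4, 5.4, 17.7]
finger_gap: 0.0
```

>>> arm_command([
  [[-10,0,0,0],[-20,0,0,0],[0,11.3,24.2,0],[0,11.3,24.2,0],[0,11.3,24.2,0],[0,11.3,24.2,0],[0,0,0,0],[15,0,0,0],[5,0,0,0],[2,0,0,0]],
])

```text
t: 7.5
tcp_pos: [0.4297, -0.2433, 0.0664]
tool_rot: [-0.357, 0.61, 0.357, 0.61]
force: [-0.0, 0.7, 1.3]
finger_gap: 0.002
```

>>> arm_command([
  [[2,0,0,0],[2,0,0,0],[2,0,0,0],[2,0,0,0],[0,0,0,0],[0,0,0,0]],
])

```text
t: 8.1
tcp_pos: [0.4297, -0.2433, 0.0608]
tool_rot: [-0.358, 0.61, 0.356, 0.61]
force: [-2.0, 0.4, 19.0]
finger_gap: 0.003
```

>>> arm_command([
  [[-10,0,0,0],[-40,0,0,0],[-40,0,0,0],[-40,0,0,0],[-30,0,0,0],[0,0,0,0]],
])

```text
t: 8.7
tcp_pos: [0.4314, -0.2442, 0.2229]
tool_rot: [-0.36, 0.609, 0.354, 0.611]
force: [1.2, -1.0, -0.1]
finger_gap: 0.001
```

>>> arm_command([
  [[0,10.1,28.3,0],[0,10.1,28.3,0],[0,10.1,28.3,0],[0,10.1,28.3,0],[0,10.1,28.3,0],[0,10.1,28.3,0],[0,10.1,28.3,0],[0,10.1,28.3,0],[0,10.1,28.3,0],[0,10.1,28.3,0]],
], jaw=100)

```text
t: 9.7
tcp_pos: [0.479, 0.0551, 0.2176]
tool_rot: [-0.357, 0.611, 0.358, 0.61]
force: [-0.6, 0.2, -0.3]
finger_gap: 1.004
```

>>> arm_command([
  [[0,0,0,0.145],[0,0,0,0.145],[0,0,0,0.145],[0,0,0,0.145],[0,0,0,0.145],[0,0,0,0.145],[0,0,0,0.145],[0,0,0,0.145],[0,0,0,0.145],[0,0,0,0.145]],
])

```text
t: 10.7
tcp_pos: [0.4788, 0.0539, 0.2175]
tool_rot: [0.139, 0.694, -0.14, 0.692]
force: [-0.9, -0.0, 0.2]
finger_gap: 1.0
```

>>> arm_command([
  [[0,0,0,0.145],[0,0,0,0.145],[0,0,0,0.145],[0,0,0,0.145],[0,0,0,0.145],[0,0,0,0.145],[0,0,0,0.145],[0,0,0,0.145],[0,0,0,0.145],[0,0,0,0]],
])

```text
t: 11.7
tcp_pos: [0.4789, 0.0538, 0.2176]
tool_rot: [-0.53, -0.468, 0.531, -0.467]
force: [0.4, -0.4, -0.2]
finger_gap: 0.998
```

```bash
python3 - <<'E'
from h import *
s=status.sense();print(s['t'],s['tcp_pos'],s['q'])
im,c=shot('wrist','w3')
for col,z in dict(red=.1,yellow=.1265,orange=.1265).items():
    for b in blobs(im,col,80)[:4]:
        print('w',col,b[0],np.round(b[1:3],1),ray(c,b[1:3],z)[0])
E
```

```text
11.7 [0.4789 0.0538 0.2176] [-0.1205  0.357   1.7965  0.      0.9908  1.5754]
w red 5282.0 [255.2 129.6] [0.5284 0.0417 0.1   ]
w yellow 741.5 [255.4 270.1] [0.4136 0.0558 0.1265]
w yellow 301.0 [ 82.1 215. ] [0.4806 0.1888 0.1265]
w yellow 120.0 [265.5 150.9] [0.5137 0.0362 0.1265]
w orange 1673.5 [255.6 132.9] [0.528  0.042  0.1265]
w orange 211.5 [256.9 255.2] [0.4274 0.053  0.1265]
w orange 126.5 [ 91.6 208.8] [0.4848 0.1799 0.1265]
```

View pics/w3.png

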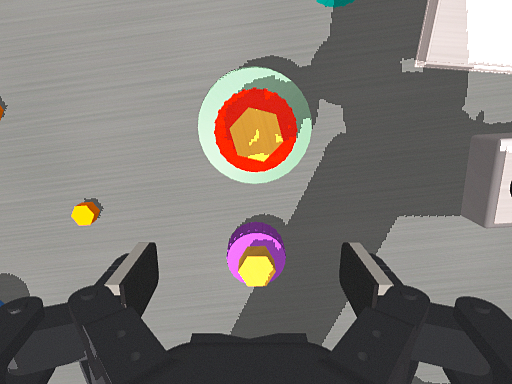

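```bash
cat >> h.py <<'E'
def region(im,c,P,r,ranges):
    h=cv2.cvtColor(im,cv2.COLOR_RGB2HSV);m=0
    for lo,hi in ranges: m=m|cv2.inRange(h,lo,hi)
    k=np.zeros_like(m);u=proj(c,P)[0];cv2.circle(k,tuple(int(v) for v in u),int(r),255,-1)
    m=cv2.morphologyEx(m&k,cv2.MORPH_CLOSE,np.ones((3,3),np.uint8))
    cs,_=cv2.findContours(m,cv2.RETR_EXTERNAL,cv2.CHAIN_APPROX_NONE)
    return max(cs,key=cv2.contourArea)[:,0,:]
def hexfit(P,af):
    """regular hexagon of known flats fitted to contour points P (xy): centre, flat-normal angle mod 60 deg"""
    from scipy.optimize import least_squares
    def f(v):
        a=v[2]+np.arange(6)*np.pi/3
        return ((P-v[:2])@np.array([np.cos(a),np.sin(a)])).max(1)-af/2
    b=min((least_squares(f,[*P.mean(0),a0],loss='soft_l1',f_scale=.001) for a0 in (0,.35,.7)),key=lambda r:r.cost)
    return b.x[:2],b.x[2]%(np.pi/3),np.sqrt(np.mean(b.fun**2))
E
python3 - <<'E'
from h import *
s=status.sense()
im=cv2.imread('pics/w3.png')[...,::-1].copy();c=cam('wrist',s)
b=region(im,c,[.528,.042,.12],38,[((8,100,60),(35,255,255))])
P=ray(c,b,.1265)[:,:2];print('hex',hexfit(P,.036))
r=region(im,c,[.528,.042,.1],60,[((0,120,60),(35,255,255)),((172,120,60),(179,255,255))])
(u,v),rad=cv2.minEnclosingCircle(r.astype(np.float32));Q=ray(c,r,.1005)[:,:2];(x,y),rr=cv2.minEnclosingCircle((Q*1e3).astype(np.float32));print('disk',x,y,rr)
g=region(im,c,[.528,.042,.06],90,[((0,0,100),(179,110,255)),((0,120,60),(35,255,255)),((172,120,60),(179,255,255))])
Q=ray(c,g,.063)[:,:2];(x,y),rr=cv2.minEnclosingCircle((Q*1e3).astype(np.float32));print('pot',x,y,rr)
o=cv2.resize(im[60:200,180:330,::-1],None,fx=4,fy=4,interpolation=cv2.INTER_NEAREST);
for p in b: cv2.circle(o,tuple(int(v) for v in (p-[180,60])*4),1,(255,0,0),-1)
cv2.imwrite('pics/hex.png',o)
E
```

```text
hex (array([0.5268, 0.042 ]), np.float64(0.692464736066231), np.float64(0.0002439436539018296))
disk 527.5534057617188 42.11223602294922 34.886512756347656
pot 523.1029052734375 42.91127014160156 85.49336242675781
```

View pics/hex.png

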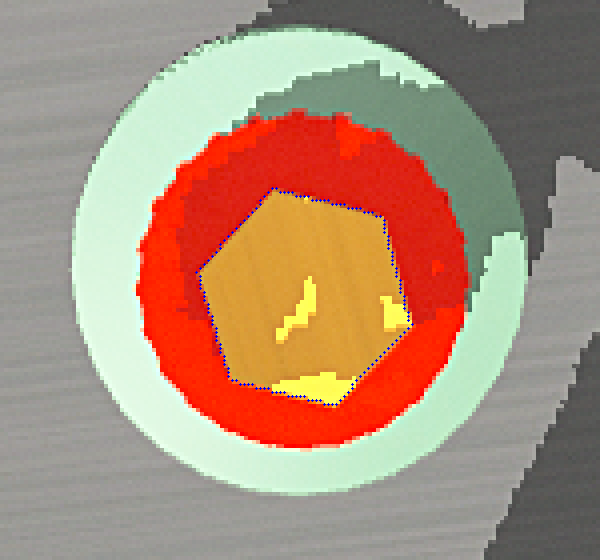

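>>> arm_command([
  [[0,0,0,0.148],[0,0,0,0.148],[0,0,0,0.148],[0,0,0,0.148],[0,0,0,0.148],[0,0,0,0],[0,0,0,0]],
])

```text
t: 12.45
tcp_pos: [0.4796, 0.0538, 0.2184]
tool_rot: [-0.663, -0.246, 0.663, -0.246]
force: [0.7, -0.3, -0.7]
finger_gap: 1.001
```

```bash
python3 - <<'E'
from h import *
go([.5271,.042,.104],.692)
E
```

```text
shift [114.4  40.  -28.4] q6 2.311 jawyaw -2.431 turn(tool x) 0.018
```

>>> arm_command([
  [[0,20,-14.2,0.018],[0,20,-14.2,0],[0,0,0,0],[40,0,0,0],[40,0,0,0],[20,0,0,0],[10,0,0,0],[0,0,0,0],[0,0,0,0]],
])

```text
t: 13.35
tcp_pos: [0.5277, 0.0414, 0.1095]
tool_rot: [0.666, 0.238, -0.665, 0.239]
force: [-0.0, 0.5, -0.4]
finger_gap: 1.001
```

```bash
python3 - <<'E'
from h import *
go([.5271,.042,.104],.692); s=status.sense();print(s['force'],s['ft_torque'])
E
```

```text
shift [ 5.5 -0.9  0.1] q6 2.320 jawyaw -2.453 turn(tool x) -0.003
[-0.0428  0.4588 -0.3819] [ 0.0444  0.0047 -0.0333]
```

Close on the hexagon.

>>> arm_command([
  [[4,-0.8,0,0],[0,0,0,0],[0,0,0,0],[0,0,0,0],[0,0,0,0],[0,0,0,0],[0,0,0,0],[0,0,0,0]],
], jaw=0, force=50)

```text
t: 14.15
tcp_pos: [0.5273, 0.0419, 0.1056]
tool_rot: [0.666, 0.238, -0.665, 0.239]
force: [-0.6, 0.6, 6.1]
finger_gap: 0.412
```

```bash
python3 - <<'E'
from h import *
s=status.sense();print(s['tcp_pos'],s['force'],s['ft_torque'],s['finger_gap'])
E
```

```text
[0.5273 0.0419 0.1056] [-0.5802  0.5684  6.0825] [ 0.0174  0.1596 -0.0354] 0.4115776232339102
```

>>> arm_command([
  [[-0.3,0,0,-0.1396],[-0.2,0,0,-0.1396],[-0.16,0,0,-0.1396],[-0.16,0,0,-0.1396],[-0.16,0,0,-0.1396],[-0.16,0,0,-0.1396],[-0.16,0,0,-0.1396],[-0.16,0,0,-0.1396],[-0.16,0,0,-0.1396],[-0.16,0,0,-0.1396]],
])

```text
t: 15.15
tcp_pos: [0.527, 0.0421, 0.1069]
tool_rot: [0.356, 0.611, -0.355, 0.611]
force: [-0.1, 0.7, 2.7]
finger_gap: 0.412
```

```bash
python3 - <<'E'
from h import *
s=status.sense();print(s['tcp_pos'],s['force'],s['ft_torque'],s['finger_gap'],s['q']);go([.5271,.042,.104],.692)
E
```

```text
[0.527  0.0421 0.1069] [-0.1392  0.7316  2.6971] [ 0.2737  0.0401 -0.077 ] 0.4120626427291288 [-0.1321  0.5864  1.7837  0.0008  0.7709  0.9203]
shift [2.9 0.  0.2] q6 0.920 jawyaw -1.053 turn(tool x) 1.397
```

>>> arm_command([
  [[-0.16,0,0,-0.1396],[-0.16,0,0,-0.1396],[-0.16,0,0,-0.1396],[-0.16,0,0,-0.1396],[-0.16,0,0,-0.1396],[-0.16,0,0,-0.1396],[-0.16,0,0,-0.1396],[-0.16,0,0,-0.1396],[-0.16,0,0,-0.1396],[-0.16,0,0,-0.1396]],
])

```text
t: 16.15
tcp_pos: [0.5263, 0.0422, 0.1085]
tool_rot: [-0.121, 0.697, 0.121, 0.696]
force: [-1.3, 1.5, 2.5]
finger_gap: 0.409
```

>>> arm_command([
  [[-0.16,0,0,-0.1396],[-0.16,0,0,-0.1396],[-0.16,0,0,-0.1396],[-0.16,0,0,-0.1396],[-0.16,0,0,-0.1396],[-0.16,0,0,-0.1396],[-0.16,0,0,-0.1396],[-0.16,0,0,-0.1396],[-0.16,0,0,-0.1396],[-0.16,0,0,-0.1396]],
])

```text
t: 17.15
tcp_pos: [0.5263, 0.0418, 0.11]
tool_rot: [-0.54, 0.456, 0.541, 0.456]
force: [-1.0, -0.5, 1.9]
finger_gap: 0.41
```

```bash
python3 - <<'E'
from h import *
s=status.sense();print(s['tcp_pos'],s['force'],s['ft_torque'],s['finger_gap'],s['q']);go([.5271,.042,.104],.692)
E
```

```text
[0.5263 0.0418 0.11  ] [-1.0204 -0.5265  1.9265] [-0.2155  0.2343 -0.081 ] 0.4101038932278592 [-0.1324  0.5809  1.7824 -0.0005  0.7792 -1.8717]
shift [ 6.  -0.8  0.1] q6 -1.872 jawyaw 1.740 turn(tool x) 1.048
```

>>> arm_command([
  [[0,0,0,0],[0,0,0,0],[0,0,0,0],[0,0,0,0],[0,0,0,0.1396],[0,0,0,0.1396],[0,0,0,0.1396],[0,0,0,0.1396],[0,0,0,0.1396],[0,0,0,0.1396]],
], jaw=70)

```text
t: 18.15
tcp_pos: [0.5268, 0.042, 0.1097]
tool_rot: [-0.304, 0.638, 0.304, 0.638]
force: [0.2, 0.1, 0.0]
finger_gap: 0.698
```

>>> arm_command([
  [[0,0,0,0.1396],[0,0,0,0.1396],[0,0,0,0.1396],[0,0,0,0.1396],[0,0,0,0.1396],[0,0,0,0.1396],[0,0,0,0.1396],[0,0,0,0.1396],[0,0,0,0.1396],[0,0,0,0.1396]],
])

```text
t: 19.15
tcp_pos: [0.5268, 0.042, 0.1097]
tool_rot: [0.177, 0.685, -0.177, 0.685]
force: [0.5, -0.9, 0.3]
finger_gap: 0.705
```

>>> arm_command([
  [[0,0,0,0.1396],[0,0,0,0.1396],[0,0,0,0.1396],[0,0,0,0.1396],[0,0,0,0.1396],[0,0,0,0.1396],[0,0,0,0.1396],[0,0,0,0.1396],[0,0,0,0.1396],[0,0,0,0.1396]],
])

```text
t: 20.15
tcp_pos: [0.5268, 0.042, 0.1097]
tool_rot: [0.576, 0.411, -0.576, 0.411]
force: [-0.3, 0.3, 0.3]
finger_gap: 0.7
```

>>> arm_command([
  [[0,0,0,0.1396],[0,0,0,0.1396],[0,0,0,0.1396],[0,0,0,0.1396],[0,0,0,0],[0,0,0,0]],
])

```text
t: 20.75
tcp_pos: [0.5268, 0.042, 0.1097]
tool_rot: [-0.665, -0.239, 0.665, -0.239]
force: [0.2, 0.3, 0.3]
finger_gap: 0.7
```

```bash
python3 - <<'E'
from h import *
s=status.sense();print(s['tcp_pos'],s['force'],s['ft_torque'],s['finger_gap'],s['q']);go([.5269,.042,.109],.692)
E
```

```text
[0.5268 0.042  0.1097] [0.2276 0.3338 0.3256] [ 0.037  -0.0088  0.066 ] 0.7002271269357976 [-0.1322  0.5816  1.782   0.      0.7781  2.3194]
shift [ 0.7  0.1 -0.1] q6 2.319 jawyaw -2.452 turn(tool x) -0.002
```

Second stroke.

>>> arm_command([
  [[0,0,0,0],[0,0,0,0],[0,0,0,0],[0,0,0,0],[-0.16,0,0,-0.1396],[-0.16,0,0,-0.1396],[-0.16,0,0,-0.1396],[-0.16,0,0,-0.1396],[-0.16,0,0,-0.1396],[-0.16,0,0,-0.1396]],
], jaw=0)

```text
t: 21.75
tcp_pos: [0.5262, 0.0418, 0.1109]
tool_rot: [-0.509, -0.49, 0.51, -0.49]
force: [-1.3, -1.3, 3.4]
finger_gap: 0.411
```

>>> arm_command([
  [[-0.16,0,0,-0.1396],[-0.16,0,0,-0.1396],[-0.16,0,0,-0.1396],[-0.16,0,0,-0.1396],[-0.16,0,0,-0.1396],[-0.16,0,0,-0.1396],[-0.16,0,0,-0.1396],[-0.16,0,0,-0.1396],[-0.16,0,0,-0.1396],[-0.16,0,0,-0.1396]],
])

```text
t: 22.75
tcp_pos: [0.5268, 0.0418, 0.1125]
tool_rot: [0.076, 0.703, -0.076, 0.703]
force: [-0.3, 0.9, 1.4]
finger_gap: 0.409
```

>>> arm_command([
  [[-0.16,0,0,-0.1396],[-0.16,0,0,-0.1396],[-0.16,0,0,-0.1396],[-0.16,0,0,-0.1396],[-0.16,0,0,-0.1396],[-0.16,0,0,-0.1396],[-0.16,0,0,-0.1396],[-0.16,0,0,-0.1396],[-0.16,0,0,-0.1396],[-0.16,0,0,-0.1396]],
])

```text
t: 23.75
tcp_pos: [0.5269, 0.042, 0.114]
tool_rot: [-0.394, 0.587, 0.394, 0.587]
force: [-0.4, 0.6, 2.7]
finger_gap: 0.409
```

>>> arm_command([
  [[-0.16,0,0,-0.1396],[-0.16,0,0,-0.1396],[-0.16,0,0,-0.1396],[-0.16,0,0,-0.1396],[0,0,0,0],[0,0,0,0]],
])

```text
t: 24.35
tcp_pos: [0.5269, 0.0419, 0.1147]
tool_rot: [0.539, -0.458, -0.538, -0.458]
force: [-0.1, -0.2, 1.4]
finger_gap: 0.413
```

```bash
python3 - <<'E'
from h import *
s=status.sense();print(s['tcp_pos'],s['force'],s['ft_torque'],s['finger_gap'],s['q'])
im,c=shot('wrist','w4');cv2.imwrite('pics/w4b.png',im[60:300,130:400,::-1].repeat(2,0).repeat(2,1))
im,c=shot('top','t4')
for b in blobs(im,'yellow',8)+blobs(im,'orange',8): print('top',b[0],np.round(b[1:3],1),ray(c,b[1:3],.015)[0])
E
```

```text
[0.5269 0.0419 0.1147] [-0.0936 -0.1765  1.4149] [0.041  0.0656 0.0499] 0.41328057872206525 [-0.1322  0.5732  1.7788 -0.0002  0.7892 -1.8635]
top 46.0 [333.  223.3] [ 0.4241 -0.3575  0.015 ]
top 34.5 [258.1 159.1] [ 0.6781 -0.0593  0.015 ]
top 15.5 [152.5 171.6] [0.6235 0.3633 0.015 ]
top 15.0 [177.1 216. ] [0.4468 0.2601 0.015 ]
top 63.5 [377.6 371.9] [-0.1409 -0.5228  0.015 ]
top 19.5 [480.2 267.6] [ 0.2568 -0.9328  0.015 ]
top 8.5 [257.3 163.3] [ 0.6611 -0.0561  0.015 ]
```

View pics/w4b.png

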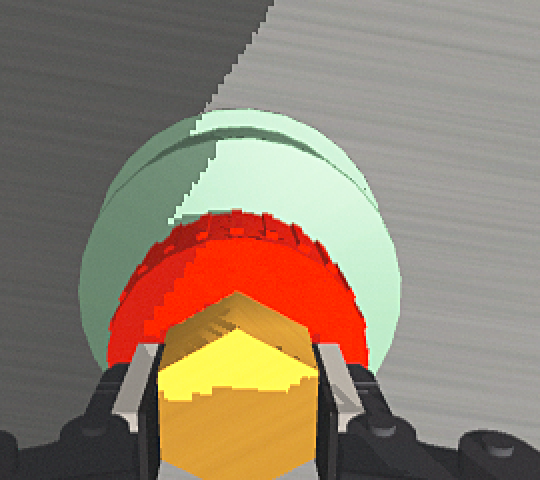

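>>> arm_command([
  [[0,0,0,0],[0,0,0,0],[0,0,0,0],[0,0,0,0],[0,0,0,0.1396],[0,0,0,0.1396],[0,0,0,0.1396],[0,0,0,0.1396],[0,0,0,0.1396],[0,0,0,0.1396]],
], jaw=70)

```text
t: 25.45
tcp_pos: [0.5268, 0.0419, 0.1146]
tool_rot: [-0.304, 0.638, 0.305, 0.638]
force: [0.8, -0.4, -0.7]
finger_gap: 0.704
```

>>> arm_command([
  [[0,0,0,0.1396],[0,0,0,0.1396],[0,0,0,0.1396],[0,0,0,0.1396],[0,0,0,0.1396],[0,0,0,0.1396],[0,0,0,0.1396],[0,0,0,0.1396],[0,0,0,0.1396],[0,0,0,0.1396]],
])

```text
t: 26.45
tcp_pos: [0.5267, 0.042, 0.1145]
tool_rot: [0.177, 0.685, -0.177, 0.685]
force: [0.3, -0.3, -0.2]
finger_gap: 0.697
```

>>> arm_command([
  [[0,0,0,0.1396],[0,0,0,0.1396],[0,0,0,0.1396],[0,0,0,0.1396],[0,0,0,0.1396],[0,0,0,0.1396],[0,0,0,0.1396],[0,0,0,0.1396],[0,0,0,0.1396],[0,0,0,0.1396]],
])

```text
t: 27.45
tcp_pos: [0.5268, 0.0419, 0.1145]
tool_rot: [-0.575, -0.411, 0.576, -0.411]
force: [0.6, -0.2, 0.8]
finger_gap: 0.705
```

>>> arm_command([
  [[0,0,0,0.1396],[0,0,0,0.1396],[0,0,0,0.1396],[0,0,0,0.1396],[0,0,0,0],[0,0,0,0]],
])

```text
t: 28.05
tcp_pos: [0.5267, 0.0419, 0.1146]
tool_rot: [-0.665, -0.239, 0.665, -0.239]
force: [0.0, 0.6, 1.0]
finger_gap: 0.699
```

>>> arm_command([
  [[0,0,0,0],[0,0,0,0],[0,0,0,0],[0,0,0,0],[-0.16,0,0,-0.1396],[-0.16,0,0,-0.1396],[-0.16,0,0,-0.1396],[-0.16,0,0,-0.1396],[-0.16,0,0,-0.1396],[-0.16,0,0,-0.1396]],
], jaw=0)

```text
t: 29.05
tcp_pos: [0.5269, 0.0421, 0.1157]
tool_rot: [0.51, 0.49, -0.51, 0.49]
force: [-0.2, 0.3, 2.1]
finger_gap: 0.412
```

>>> arm_command([
  [[-0.16,0,0,-0.1396],[-0.16,0,0,-0.1396],[-0.16,0,0,-0.1396],[-0.16,0,0,-0.1396],[-0.16,0,0,-0.1396],[-0.16,0,0,-0.1396],[-0.16,0,0,-0.1396],[-0.16,0,0,-0.1396],[-0.16,0,0,-0.1396],[-0.16,0,0,-0.1396]],
])

```text
t: 30.05
tcp_pos: [0.5264, 0.0422, 0.1173]
tool_rot: [0.076, 0.703, -0.076, 0.703]
force: [-0.9, 0.7, 2.7]
finger_gap: 0.414
```

>>> arm_command([
  [[-0.16,0,0,-0.1396],[-0.16,0,0,-0.1396],[-0.16,0,0,-0.1396],[-0.16,0,0,-0.1396],[-0.16,0,0,-0.1396],[-0.16,0,0,-0.1396],[-0.16,0,0,-0.1396],[-0.16,0,0,-0.1396],[-0.16,0,0,-0.1396],[-0.16,0,0,-0.1396]],
])

```text
t: 31.05
tcp_pos: [0.5262, 0.0419, 0.1189]
tool_rot: [-0.394, 0.588, 0.394, 0.587]
force: [-1.0, -1.0, 2.3]
finger_gap: 0.411
```

>>> arm_command([
  [[-0.16,0,0,-0.1396],[-0.16,0,0,-0.1396],[-0.16,0,0,-0.1396],[-0.16,0,0,-0.1396],[-0.1,0,0,-0.1396],[-0.1,0,0,-0.1396],[-0.1,0,0,-0.1396],[-0.1,0,0,-0.1396],[0,0,0,0],[0,0,0,0]],
])

```text
t: 32.05
tcp_pos: [0.527, 0.0419, 0.1201]
tool_rot: [0.644, -0.292, -0.644, -0.292]
force: [-0.7, 0.4, 4.8]
finger_gap: 0.413
```

```bash
python3 - <<'E'
from h import *
s=status.sense();print(s['tcp_pos'],s['force'],s['ft_torque'],s['finger_gap'],s['q'])
E
```

```text
[0.527  0.0419 0.1201] [-0.6798  0.3781  4.7915] [-0.1196  0.1081  0.0907] 0.4130075565480296 [-0.1322  0.5641  1.7752 -0.0002  0.8017 -2.422 ]
```

>>> arm_command([
  [[-1,0,0,0],[-1,0,0,0],[-1,0,0,0],[-1,0,0,0],[0,0,0,0]],
], force=80)

```text
t: 32.55
tcp_pos: [0.5267, 0.042, 0.1237]
tool_rot: [-0.644, 0.291, 0.644, 0.291]
force: [-0.6, -0.7, -2.0]
finger_gap: 0.404
```

>>> arm_command([
  [[-5,0,0,0],[-5,0,0,0],[-5,0,0,0],[-10,0,0,0],[-15,0,0,0],[-20,0,0,0],[-20,0,0,0],[0,0,0,0]],
])

```text
t: 33.35
tcp_pos: [0.5289, 0.0418, 0.207]
tool_rot: [0.647, -0.29, -0.642, -0.292]
force: [0.8, 1.3, -1.7]
finger_gap: 0.407
```

```bash
python3 - <<'E'
from h import *
s=status.sense();print(s['force'],s['finger_gap'])
im,c=shot('side','s5');cv2.imwrite('pics/s5b.png',im[100:320,150:400,::-1].repeat(2,0).repeat(2,1))
# tray corners from the starting pictures at rim height
for n,k in (('top','top0'),('side','side0')):
    im=cv2.imread(f'pics/{k}.png')[...,::-1].copy();c=cam(n)
    for b in blobs(im,'white',1000):
        q=cv2.boxPoints(cv2.minAreaRect(b[3]));P=ray(c,q,.022);print(n,P.mean(0),P.round(3)[:,:2].tolist())
go([.62,-.224,.2])
E
```

```text
[ 0.7998  1.3468 -1.6893] 0.4069273620335559
top [ 0.624  -0.2237  0.022 ] [[0.562, -0.135], [0.714, -0.165], [0.685, -0.313], [0.534, -0.282]]
top [ 0.4263 -0.2961  0.022 ] [[0.383, -0.198], [0.481, -0.205], [0.469, -0.395], [0.371, -0.387]]
side [ 0.4423 -0.2837  0.022 ] [[0.395, -0.189], [0.508, -0.173], [0.484, -0.384], [0.383, -0.388]]
side [ 0.6232 -0.2237  0.022 ] [[0.554, -0.14], [0.739, -0.121], [0.682, -0.316], [0.518, -0.318]]
shift [   6.   106.4 -260.5] q6 -2.425 jawyaw 2.292
```

View pics/s5b.png

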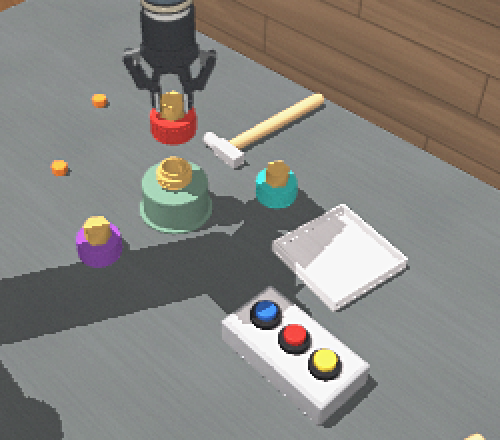

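>>> arm_command([
  [[0,0,0,0.14],[0,0,0,0.14],[0,0,0,0.14],[0,0,0,0.14],[0,0,0,0.14],[0,0,0,0.14],[0,0,0,0]],
])

```text
t: 34.1
tcp_pos: [0.5259, 0.042, 0.2027]
tool_rot: [-0.469, 0.529, 0.47, 0.528]
force: [0.5, 0.5, -2.4]
finger_gap: 0.404
```

```bash
python3 - <<'E'
from h import *
go([.6235,-.2237,.2])
E
```

```text
shift [   2.4 -128.3 -252.4] q6 -1.585 jawyaw 1.453
```

>>> arm_command([
  [[0,-12.8,-25.2,0],[0,-12.8,-25.2,0],[0,-12.8,-25.2,0],[0,-12.8,-25.2,0],[0,-12.8,-25.2,0],[0,-12.8,-25.2,0],[0,-12.8,-25.2,0],[0,-12.8,-25.2,0],[0,-12.8,-25.2,0],[0,-12.8,-25.2,0]],
])

```text
t: 35.1
tcp_pos: [0.6238, -0.2242, 0.2026]
tool_rot: [-0.47, 0.528, 0.471, 0.528]
force: [-0.5, -0.0, -1.6]
finger_gap: 0.404
```

>>> arm_command([
  [[0,0,0,0],[0,0,0,0],[30,0,0,0],[30,0,0,0],[30,0,0,0],[30,0,0,0],[20,0,0,0],[8,0,0,0],[0,0,0,0],[0,0,0,0]],
])

```text
t: 36.1
tcp_pos: [0.6247, -0.2232, 0.0567]
tool_rot: [-0.47, 0.528, 0.469, 0.529]
force: [-0.7, 0.5, -1.7]
finger_gap: 0.405
```

>>> arm_command([
  [[4,0,0,0],[3,0,0,0],[1.5,0,0,0],[1.5,0,0,0],[1,0,0,0],[0,0,0,0],[0,0,0,0]],
])

```text
t: 36.8
tcp_pos: [0.6241, -0.2235, 0.0448]
tool_rot: [-0.47, 0.529, 0.47, 0.529]
force: [0.3, -0.0, -0.8]
finger_gap: 0.402
```

>>> arm_command([
  [[0.7,0,0,0],[0.7,0,0,0],[0.7,0,0,0],[0,0,0,0]],
])

```text
t: 37.2
tcp_pos: [0.6242, -0.2234, 0.0435]
tool_rot: [-0.47, 0.529, 0.469, 0.529]
force: [-0.8, 0.8, 4.3]
finger_gap: 0.399
```

>>> arm_command([
  [[0,0,0,0],[0,0,0,0],[0,0,0,0],[0,0,0,0],[-10,0,0,0],[-40,0,0,0],[-40,0,0,0],[-40,0,0,0],[-40,0,0,0],[0,0,0,0]],
], jaw=80)

```text
t: 38.2
tcp_pos: [0.628, -0.2254, 0.2209]
tool_rot: [-0.475, 0.527, 0.465, 0.53]
force: [0.7, -1.3, 1.2]
finger_gap: 0.797
```

```bash
python3 - <<'E'
from h import *
im,c=shot('top','t6')
for b in blobs(im,'red',20): print('red',b[0],np.round(b[1:3],1),ray(c,b[1:3],.038)[0])
for b in blobs(im,'yellow',8): print('top',b[0],np.round(b[1:3],1),ray(c,b[1:3],.015)[0])
im,c=shot('side','s6')
for b in blobs(im,'red',20): print('side red',b[0],np.round(b[1:3],1),ray(c,b[1:3],.03)[0])
go([.4468,.27,.22]); go([.4468,.27,.22],0)
E
```

```text
red 45.5 [318.8 222.2] [ 0.4273 -0.2979  0.038 ]
top 47.5 [257.9 160.1] [ 0.6744 -0.0582  0.015 ]
top 45.5 [332.8 223.3] [ 0.4241 -0.3571  0.015 ]
top 19.5 [231.8 196.8] [0.5253 0.0442 0.015 ]
top 15.5 [152.5 171.6] [0.6235 0.3633 0.015 ]
top 15.0 [177.1 216. ] [0.4468 0.2601 0.015 ]
side red 230.0 [317.7 227.7] [ 0.6049 -0.2346  0.03  ]
side red 79.5 [296.9 267.1] [ 0.4466 -0.2826  0.03  ]
shift [ -6.6 234.9 469.2] q6 -1.964 jawyaw 1.452 
shift [ -6.6 234.9 469.2] q6 -1.964 jawyaw 1.452 turn(tool x) 1.452
```

>>> arm_command([
  [[0,13.3,33,0],[0,13.3,33,0],[0,13.3,33,0],[0,13.3,33,0],[0,13.3,33,0],[0,13.3,33,0],[0,13.3,33,0],[0,13.3,33,0],[0,13.3,33,0],[0,13.3,33,0]],
])

```text
t: 39.3
tcp_pos: [0.5292, 0.1212, 0.2111]
tool_rot: [-0.469, 0.53, 0.47, 0.528]
force: [0.8, -0.5, 0.0]
finger_gap: 0.797
```

>>> arm_command([
  [[0,13.3,33,0],[0,13.3,33,0],[0,13.3,33,0],[0,13.3,33,0],[25,0,0,0],[25,0,0,0],[25,0,0,0],[0,0,0,0],[0,0,0,0],[0,0,0,0]],
])

```text
t: 40.3
tcp_pos: [0.4944, 0.2574, 0.1384]
tool_rot: [-0.47, 0.528, 0.469, 0.529]
force: [-0.6, 0.3, -1.3]
finger_gap: 0.801
```

```bash
cat >> h.py <<'E'
OR=[((8,110,60),(35,255,255))]
def tablet(im,c,near,r=45):
    P=ray(c,region(im,c,[*near,.015],r,OR),.015)[:,:2]; return hexfit(P,.024)
E
python3 - <<'E'
from h import *
s=status.sense();print(s['tcp_pos'],s['q'])
im,c=shot('wrist','w7')
print(proj(c,[.4468,.26,.015]),tablet(im,c,[.4468,.26]))
E
```

```text
[0.4944 0.2574 0.1384] [ 0.2796  0.5642  1.6907 -0.      0.8855 -1.1727]
[[245.1779 130.6915]] (array([0.4476, 0.2579]), np.float64(0.9866138989692734), np.float64(0.00027395837439089))
```

View pics/w7.png

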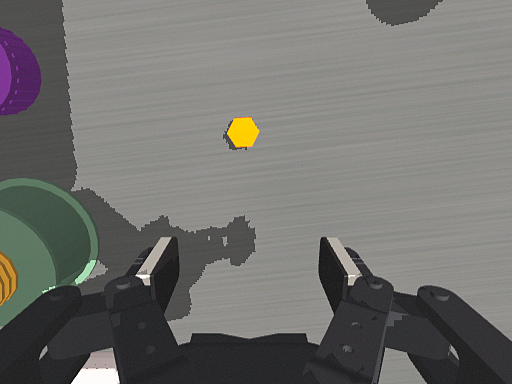

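>>> arm_command([
  [[0,0,0,0.14],[0,0,0,0.14],[0,0,0,0.14],[0,0,0,0.05],[0,0,0,0],[0,0,0,0]],
], jaw=60)

```text
t: 40.95
tcp_pos: [0.4943, 0.2574, 0.1386]
tool_rot: [-0.334, 0.623, 0.334, 0.624]
force: [-0.7, -0.7, -0.6]
finger_gap: 0.601
```

```bash
python3 - <<'E'
from h import *
go([.4476,.2579,.005],.987)
E
```

```text
shift [133.5  39.3 -25.7] q6 -0.704 jawyaw 0.983 turn(tool x) -0.004
```

>>> arm_command([
  [[0,20,-13,0],[0,19.3,-12.7,0],[0,0,0,0],[40,0,0,0],[40,0,0,0],[30,0,0,0],[12,0,0,0],[6,0,0,0],[0,0,0,0],[0,0,0,0]],
])

```text
t: 41.95
tcp_pos: [0.448, 0.2581, 0.0108]
tool_rot: [-0.334, 0.623, 0.333, 0.624]
force: [0.2, 0.0, 0.8]
finger_gap: 0.601
```

```bash
python3 - <<'E'
from h import *
go([.4476,.2579,.005],.987);print(status.sense()['force'])
E
```

```text
shift [ 5.8  0.2 -0.4] q6 -0.676 jawyaw 0.983 turn(tool x) -0.004
[0.1962 0.041  0.7636]
```

>>> arm_command([
  [[5.5,0,0,0],[0,0,0,0],[0,0,0,0],[0,0,0,0],[0,0,0,0],[0,0,0,0],[0,0,0,0]],
], jaw=0, force=40)

```text
t: 42.65
tcp_pos: [0.4473, 0.2579, 0.0048]
tool_rot: [-0.334, 0.623, 0.333, 0.624]
force: [-0.7, 0.2, 6.2]
finger_gap: 0.264
```

>>> arm_command([
  [[-5,0,0,0],[-20,0,0,0],[-40,0,0,0],[-40,0,0,0],[-40,0,0,0],[-40,0,0,0],[0,0,0,0],[0,0,0,0]],
])

```text
t: 43.45
tcp_pos: [0.4469, 0.2578, 0.1901]
tool_rot: [-0.334, 0.623, 0.333, 0.624]
force: [-0.0, -0.4, -0.3]
finger_gap: 0.264
```

```bash
python3 - <<'E'
from h import *
go([.527,.042,.125]);im,c=shot('wrist','w8');cv2.imwrite('pics/w8b.png',im[180:384,120:400,::-1].repeat(2,0).repeat(2,1))
E
```

```text
shift [  65.2 -186.3 -135.2] q6 -0.676 jawyaw 0.982
```

View pics/w8b.png

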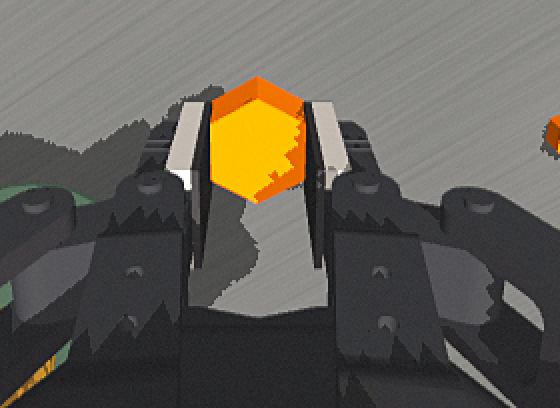

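>>> arm_command([
  [[0,-26.6,-19.3,0],[0,-26.6,-19.3,0],[0,-26.6,-19.3,0],[0,-26.6,-19.3,0],[0,-26.6,-19.3,0],[0,-26.6,-19.3,0],[0,-26.6,-19.3,0],[0,0,0,0],[25,0,0,0],[25,0,0,0]],
])

```text
t: 44.5
tcp_pos: [0.5258, 0.0422, 0.1375]
tool_rot: [-0.333, 0.624, 0.334, 0.623]
force: [0.4, 0.8, -0.6]
finger_gap: 0.266
```

>>> arm_command([
  [[0,0,0,0],[15,0,0,0],[15,0,0,0],[5,0,0,0],[0,0,0,0],[0,0,0,0]],
])

```text
t: 45.1
tcp_pos: [0.5269, 0.0423, 0.1047]
tool_rot: [-0.334, 0.623, 0.334, 0.624]
force: [-0.1, 0.7, 0.4]
finger_gap: 0.267
```

```bash
python3 - <<'E'
from h import *
go([.527,.042,.101]);im,c=shot('wrist','w9');cv2.imwrite('pics/w9b.png',im[150:384,100:420,::-1].repeat(2,0).repeat(2,1))
E
```

```text
shift [ 3.7 -0.2 -0.2] q6 -1.114 jawyaw 0.983
```

View pics/w9b.png

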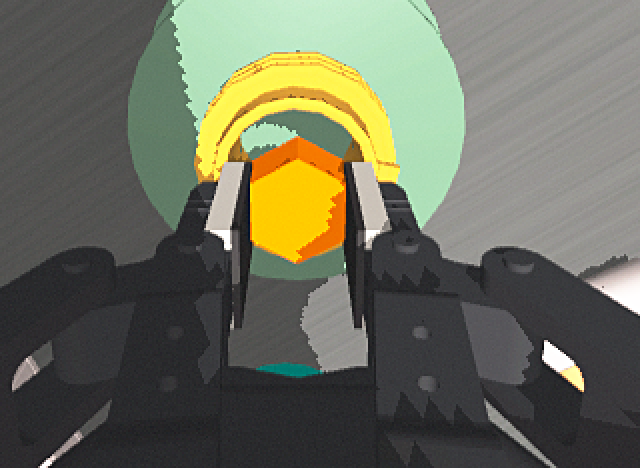

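>>> arm_command([
  [[3.5,0,0,0],[0,0,0,0],[0,0,0,0]],
])

```text
t: 45.45
tcp_pos: [0.5268, 0.042, 0.1009]
tool_rot: [-0.334, 0.623, 0.333, 0.624]
force: [0.4, 0.7, -0.5]
finger_gap: 0.264
```

>>> arm_command([
  [[0,0,0,0],[0,0,0,0],[0,0,0,0],[0,0,0,0],[0,0,0,0],[0,0,0,0],[-30,0,0,0],[-40,0,0,0],[-40,0,0,0],[0,0,0,0]],
], jaw=60)

```text
t: 46.45
tcp_pos: [0.5305, 0.0417, 0.216]
tool_rot: [-0.336, 0.62, 0.331, 0.627]
force: [1.1, 0.1, -0.1]
finger_gap: 0.596
```

```bash
python3 - <<'E'
from h import *
im,c=shot('top','t10')
for b in blobs(im,'yellow',6)+blobs(im,'orange',6): print('top',b[0],np.round(b[1:3],1),ray(c,b[1:3],.015)[0])
im,c=shot('side','s10')
for b in blobs(im,'orange',6): print('side',b[0],np.round(b[1:3],1),ray(c,b[1:3],.015)[0])
go([.6235,.3633,.21])
s=status.sense();Rm=R.from_quat(s['tool_rot']).as_matrix();p=np.array([.6235,.363,.21])-.05*Rm[:,1];print(p);go(p)
E
```

```text
top 46.0 [333.  223.3] [ 0.4241 -0.3575  0.015 ]
top 31.0 [298.4 171.5] [ 0.6294 -0.2211  0.015 ]
top 15.5 [152.5 171.6] [0.6235 0.3633 0.015 ]
top 59.5 [377.8 370.8] [-0.137 -0.524  0.015]
top 43.5 [258.1 160.4] [ 0.6728 -0.0593  0.015 ]
top 18.5 [481.9 267.5] [ 0.257  -0.9394  0.015 ]
side 13.0 [199.4 151.3] [0.6145 0.3474 0.015 ]
shift [  1.8  98.1 320.7] q6 -1.114 jawyaw 0.983 
[0.6651 0.3353 0.2101]
shift [  1.8  47.9 320.5] q6 -1.114 jawyaw 0.983
```

>>> arm_command([
  [[0,4.8,32,0],[0,4.8,32,0],[0,4.8,32,0],[0,4.8,32,0],[0,4.8,32,0],[0,4.8,32,0],[0,4.8,32,0],[0,4.8,32,0],[0,4.8,32,0],[0,4.8,32,0]],
])

```text
t: 47.55
tcp_pos: [0.6636, 0.3356, 0.2076]
tool_rot: [-0.333, 0.625, 0.334, 0.622]
force: [0.5, 0.1, 0.3]
finger_gap: 0.598
```

>>> arm_command([
  [[25,0,0,0],[25,0,0,0],[20,0,0,0],[0,0,0,0],[0,0,0,0]],
])

```text
t: 48.05
tcp_pos: [0.6635, 0.3345, 0.1387]
tool_rot: [-0.333, 0.625, 0.334, 0.622]
force: [0.6, 0.5, -0.0]
finger_gap: 0.602
```

```bash
python3 - <<'E'
from h import *
s=status.sense();print(s['tcp_pos'],s['q'])
im,c=shot('wrist','w11')
x,a,e=tablet(im,c,[.6225,.361]);print(proj(c,[.6225,.361,.015]),x,a,e)
go([*x,.005],a);go([*x,.005],a+np.pi/3);go([*x,.005],a-np.pi/3)
E
```

```text
[0.6635 0.3345 0.1387] [ 0.317   0.7871  1.1721  0.      1.1862 -0.6653]
[[247.8841 129.6254]] [0.6246 0.3607] 0.9390019777134307 0.00025532708365625696
shift [135.3  47.5  -0.6] q6 -0.665 jawyaw 0.982 turn(tool x) 0.043
shift [135.3  47.5  -0.6] q6 -0.665 jawyaw 0.982 turn(tool x) -1.004
shift [135.3  47.5  -0.6] q6 -0.665 jawyaw 0.982 turn(tool x) 1.090
```

>>> arm_command([
  [[0,24,0,0.043],[0,23.5,-0.6,0],[0,0,0,0],[40,0,0,0],[40,0,0,0],[30,0,0,0],[12,0,0,0],[6,0,0,0],[0,0,0,0],[0,0,0,0]],
])

```text
t: 49.1
tcp_pos: [0.6269, 0.3621, 0.0148]
tool_rot: [-0.32, 0.629, 0.32, 0.632]
force: [0.0, -0.1, 0.7]
finger_gap: 0.603
```

```bash
python3 - <<'E'
from h import *
go([.6246,.3607,.0055],.939);print(status.sense()['force'])
E
```

```text
shift [ 9.3  1.  -2.5] q6 -0.569 jawyaw 0.939 turn(tool x) 0.000
[ 0.0423 -0.1488  0.6832]
```

>>> arm_command([
  [[4,1,-2.5,0],[5,0,0,0],[0,0,0,0],[0,0,0,0],[0,0,0,0],[0,0,0,0],[0,0,0,0],[0,0,0,0]],
], jaw=0)

```text
t: 49.9
tcp_pos: [0.6235, 0.3604, 0.0053]
tool_rot: [-0.32, 0.63, 0.32, 0.631]
force: [-0.6, -0.8, 5.6]
finger_gap: 0.262
```

>>> arm_command([
  [[-5,0,0,0],[-20,0,0,0],[-40,0,0,0],[-40,0,0,0],[-40,0,0,0],[-40,0,0,0],[0,0,0,0],[0,0,0,0]],
])

```text
t: 50.7
tcp_pos: [0.6233, 0.3604, 0.1905]
tool_rot: [-0.32, 0.629, 0.32, 0.632]
force: [0.1, -1.0, -1.4]
finger_gap: 0.269
```

```bash
python3 - <<'E'
from h import *
go([.527,.042,.125]);im,c=shot('wrist','w12');print([(b[0],np.round(b[1:3])) for k in('yellow','orange') for b in blobs(im,k,100)])
E
```

```text
shift [  64.9 -110.1 -314. ] q6 -0.570 jawyaw 0.940 
[(1488.0, array([245., 254.])), (748.5, array([254., 243.]))]
```

>>> arm_command([
  [[0,-11,-31.4,0],[0,-11,-31.4,0],[0,-11,-31.4,0],[0,-11,-31.4,0],[0,-11,-31.4,0],[0,-11,-31.4,0],[0,-11,-31.4,0],[0,-11,-31.4,0],[0,-11,-31.4,0],[0,-11,-31.4,0]],
])

```text
t: 51.75
tcp_pos: [0.5243, 0.0408, 0.1868]
tool_rot: [-0.319, 0.632, 0.321, 0.629]
force: [0.0, -0.3, 0.7]
finger_gap: 0.264
```

>>> arm_command([
  [[0,0,0,0],[25,0,0,0],[25,0,0,0],[15,0,0,0],[15,0,0,0],[5,0,0,0],[0,0,0,0],[0,0,0,0]],
])

```text
t: 52.55
tcp_pos: [0.5264, 0.0421, 0.1036]
tool_rot: [-0.32, 0.631, 0.32, 0.63]
force: [0.1, 0.1, 0.2]
finger_gap: 0.262
```

```bash
python3 - <<'E'
from h import *
go([.527,.042,.101]);im,c=shot('wrist','w13');print([(b[0],np.round(b[1:3])) for k in('yellow','orange') for b in blobs(im,k,100)])
E
```

```text
shift [ 2.6 -0.5  0.3] q6 -1.072 jawyaw 0.940 
[(2955.5, array([249., 204.])), (1532.5, array([246., 255.])), (1377.5, array([118.,  11.])), (753.5, array([255., 244.])), (287.5, array([248., 202.])), (133.5, array([249., 210.]))]
```

>>> arm_command([
  [[2.5,0,0,0],[0,0,0,0]],
])

```text
t: 52.8
tcp_pos: [0.5265, 0.0418, 0.1015]
tool_rot: [-0.32, 0.63, 0.32, 0.631]
force: [-0.4, 0.0, 1.0]
finger_gap: 0.262
```

>>> arm_command([
  [[0,0,0,0],[0,0,0,0],[0,0,0,0],[0,0,0,0],[0,0,0,0],[0,0,0,0],[-30,0,0,0],[-40,0,0,0],[-40,0,0,0],[-20,0,0,0]],
], jaw=60)

```text
t: 53.8
tcp_pos: [0.5278, 0.0416, 0.2346]
tool_rot: [-0.321, 0.629, 0.319, 0.632]
force: [1.0, -0.2, -0.2]
finger_gap: 0.603
```

>>> arm_command([
  [[0,-20,0,0],[0,-30,0,0],[0,-20,0,0],[0,0,0,0],[0,0,0,0]],
])

```text
t: 54.3
tcp_pos: [0.582, 0.0006, 0.2307]
tool_rot: [-0.319, 0.631, 0.32, 0.63]
force: [-0.8, 0.3, 0.6]
finger_gap: 0.601
```

```bash
python3 - <<'E'
from h import *
s=status.sense();print(s['t'],s['tcp_pos'],s['force'])
w,cw=shot('wrist','w14');t,c=shot('top','t14');d,cd=shot('side','s14')
for b in blobs(t,'yellow',6)+blobs(t,'orange',6): print('top',b[0],np.round(b[1:3],1),ray(c,b[1:3],.015)[0])
for b in blobs(d,'orange',6): print('side',b[0],np.round(b[1:3],1),ray(cd,b[1:3],.015)[0])
u=proj(cw,[.527,.042,.0955])[0].astype(int);print(u)
x,y=np.clip(u-60,0,[390,260])
A=cv2.resize(w[y:y+120,x:x+120],(400,400));B=cv2.resize(d[120:320,150:350],(400,400))
cv2.imwrite('pics/fin.png',np.hstack([A,B])[...,::-1])
E
```

```text
54.3 [0.582  0.0006 0.2307] [-0.7787  0.253   0.5835]
top 46.0 [333.  223.3] [ 0.4241 -0.3575  0.015 ]
top 32.5 [301.3 171.6] [ 0.6293 -0.2326  0.015 ]
top 27.5 [470.4 267.1] [ 0.2583 -0.8944  0.015 ]
top 20.0 [383.3 379. ] [-0.167  -0.5442  0.015 ]
top 10.0 [493.8 153.6] [ 0.7102 -1.0075  0.015 ]
top 8.0 [  9.8 150.5] [0.7034 0.9409 0.015 ]
[249 105]
```

View pics/fin.png

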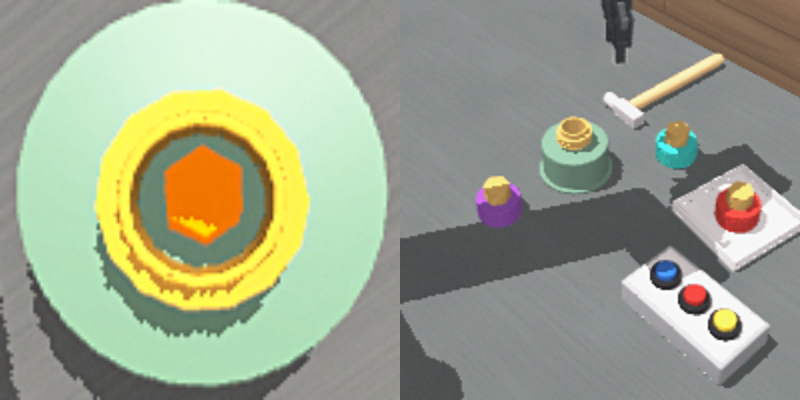

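```bash
python3 - <<'E'
from h import *
HSV['o']=[(7,140,30),(33,255,255)]
for k in ['top0','t6','t14','side0','s14']:
    im=cv2.imread(f'pics/{k}.png')[...,::-1].copy();c=cam('top' if k[0]=='t' else 'side')
    for b in blobs(im,'o',6):
        p=ray(c,b[1:3],.015)[0]
        if -.2<p[0]<.95 and abs(p[1])<.8: print(k,b[0],p[:2])
E
```

```text
top0 2640.0 [-0.1128 -0.6481]
top0 83.0 [0.535  0.0481]
top0 56.5 [ 0.6736 -0.0585]
top0 50.5 [0.3728 0.0605]
top0 50.0 [ 0.4243 -0.3579]
top0 32.0 [0.4468 0.2593]
top0 31.5 [0.5782 0.3354]
t6 2636.0 [-0.1128 -0.6481]
t6 145.5 [0.532  0.0457]
t6 66.0 [ 0.6333 -0.2281]
t6 56.5 [ 0.6736 -0.0585]
t6 50.0 [ 0.4248 -0.3578]
t6 32.0 [0.4468 0.2593]
t6 30.0 [0.6231 0.3613]
t14 2638.0 [-0.1128 -0.6481]
t14 81.0 [ 0.6302 -0.2271]
t14 49.0 [ 0.4245 -0.3577]
t14 21.0 [0.5525 0.0422]
side0 91.0 [ 0.4519 -0.3346]
side0 42.0 [0.4445 0.2524]
side0 41.0 [0.3821 0.0747]
side0 38.5 [ 0.6861 -0.043 ]
side0 34.0 [0.5739 0.328 ]
side0 23.5 [0.5912 0.1266]
side0 11.5 [0.6109 0.7888]
s14 138.0 [0.5759 0.0953]
s14 90.5 [ 0.6977 -0.0348]
s14 90.0 [ 0.452  -0.3345]
s14 73.5 [0.3861 0.0807]
s14 43.0 [ 0.6532 -0.2055]
```

Only two tablets existed and both are in; everything else is accounted for. Handing in.

```bash
python3 -c "
from station import ticket;print(ticket.sign_off())"
```

```text
the job is handed in; nothing more can be done
None
```

The job is done and handed in at about 54 s of robot time.

- **Keys:** I pressed red, then yellow, then blue. Each went down to 61 mm with 16–19 N on the tool, which is full travel.
- **Cap:** I unscrewed the red cap in three strokes of the hexagon, a little over two turns. It stayed in the grip as it came free, and I set it upright in the tray.
- **Tablets:** Only two were on the bench. One was knocked about 5 cm aside during the run, and I found it again. I dropped both through the pot mouth.

**Last checks:** With the robot clear, the wrist picture shows a tablet inside the pot, and no orange tablet is left on the bench in the top or side views. The lower tablet is hidden under the upper one, so the second is inferred from its release over the mouth and the clear bench. The side view shows the cap in the tray and the keys back up. The hammer looks where it was at the start. I never moved the arm near the oil can or the brush, but I didn't compare their positions afterwards. No check failed.

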